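Lay out a smoothing filter on the circuit board

TASK

Build the smoothing filter in the three empty marked squares of the green circuit board, between the red supply block and the yellow lamp block: the reservoir capacitor (big blue can) next to the supply, the smoothing capacitor (small green can) next to the lamp, and the power resistor (gold) between the two capacitors, each centred squarely on its marked square with the black line on its top running along the row. Set the dark finned heat sink flat and centred on top of the power resistor. Leave the spare potentiometer, the spare coil and the fuse jar where they are.

Things in the scene. Friction and masses are not known exactly. Their poses are not given: they have to be found in the camera images.
- board: green circuit board, 120 (own x) x 345 (own y) x 12 mm, fixed, lying flat. Five white-outlined 52 mm squares in one row along its own y, centres at y = -124, -62, 0, 62, 124 mm and x = 0; brass lands and tracks between them. Top face 12 mm above the origin, which is the centre of its underside
- supply: red supply block with one red and one black terminal post, 46 x 46 mm, 43 mm tall, fixed on the square at one end of the row (either end). Origin: centre of its underside
- lamp: yellow lamp block with a small glass bulb, 46 x 46 mm, 53 mm tall, fixed on the square at the other end of the row. Origin: centre of its underside
- reservoir: reservoir capacitor: loose white module with an upright big blue can (29 mm across, 28 mm high, top 52 mm over the underside); housing 46 x 46 x 24 mm, a black line printed on its top from edge to edge along its own y (at the start within about 40 degrees of left-right as the robot sees it); it is the same after a half turn. Origin: centre of its underside; about 0.1 kg
- smoothing: smoothing capacitor: loose white module with an upright small green can (20 mm across, 20 mm high, top 44 mm over the underside); housing 46 x 46 x 24 mm, a black line printed on its top from edge to edge along its own y (at the start within about 40 degrees of left-right as the robot sees it); it is the same after a half turn. Origin: centre of its underside; about 0.1 kg
- resistor: power resistor: loose white module with a gold flat-topped metal block in its middle (26 x 28 mm, 14 mm high, its top 38 mm over the underside); housing 46 x 46 x 24 mm, a black line printed on its top from edge to edge along its own y (at the start within about 40 degrees of left-right as the robot sees it); it is the same after a half turn. Origin: centre of its underside; about 0.1 kg
- heatsink: loose dark-grey anodised heat sink, 40 x 40 mm, 28 mm tall: a 6 mm flat base with seven upright fins that run along its own y (outer fin faces at x = -20 and +20 mm). Origin: centre of its underside; about 0.06 kg
- spare_pot: spare potentiometer, not needed: loose white module with a black round knob on top, 41 mm tall; housing 46 x 46 x 24 mm, a black line printed on its top from edge to edge along its own y (at the start within about 40 degrees of left-right as the robot sees it); it is the same after a half turn. Origin: centre of its underside
- spare_coil: spare coil, not needed: loose white module with a copper coil between two black cheeks on top, 50 mm tall; housing 46 x 46 x 24 mm, a black line printed on its top from edge to edge along its own y (at the start within about 40 degrees of left-right as the robot sees it); it is the same after a half turn. Origin: centre of its underside
- fuse_jar: small amber jar of fuses with an orange cap, loose, 32 mm across, 42 mm tall. Origin: centre of its underside
Not all that is in view belongs to the job. Leave any pink look-alike of the resistor alone.

How it is judged:
By the outcome, as a careful person would: the job done as asked, in the order asked, and still so for the second after the job is handed in, with the robot touching nothing.
It also fails if it takes over 104 s, if anything falls off the work surface, if the arm or the gripper's body presses on something with over 40 N, if the wrist force passes 120 N, or if a joint passes its speed limit or range.

ROBOT

A 6-joint arm with a two-finger parallel gripper is mounted at the origin on the work surface. World frame = base frame: x ahead of the robot, y to its left, z up, the work surface at z = 0. Lengths are in mm, angles in rad, forces in N, time in s.
With the tool pointing down it reaches from about 250 to 800 mm from the base axis. Payload 8.5 kg.
Tool frame: the origin (TCP) lies at the very end of the fingers, on their centre line; the grasp point (between the pads) lies 19 mm behind it (tcp_to_grasp is the distance from the TCP to the grasp point, in mm); z points along the fingers, y is the direction in which the jaws open and shut (so a half turn about z gives the same grasp; the last joint's range is limited). The gripper opens to 85 mm and grips with 20 to 120 N. Pads are 22 mm wide; open, the fingers measure 114 mm over their backs; the gripper's body (76 mm by 85 mm) begins 54 mm behind the grasp point. The pads swing forward as they close: fully open they stand 13 mm farther back than shut.
Start: joints at [1.306, 0.238, -0.013, 1.319, 0, 1.571], TCP at [137.388, 506.659, 231.276] pointing down, gripper open.
Joint ranges: [-2.66, 2.66], [-1.03, 1.9], [-1.14, 1.46], [-1.82, 2.27], [-1.45, 1.34], [-3.14, 3.14]. Speed limits (rad/s): [2.22, 2.22, 2.79, 3.14, 3.14, 3.14].

INTERFACE

Orientations are given as a 3x3 rotation matrix whose columns are the frame's x, y, z axes.
In Python, from plant import move_to, move_l, move_j, set_gripper, hold, ik, get_state, capture, get_calibration, MotionError, finish_job, boxes_of, silhouettes, place_of, tcp_to_grasp gives the robot as it stands. The module is installed in compiled form; this text tells all that it offers. Calls block until the motion is done:
- move_to(position, orientation): joint-space move of the TCP to a pose.
- move_l(position, orientation=None, speed=150): straight line of the TCP; orientation=None keeps the orientation; speed is the mean speed in mm/s.
- move_j(angles): joint-space move.
- set_gripper(opening): finger opening in mm; the grip force is fixed at half the most; returns when the fingers have stopped.
- hold(seconds).
- ik(position, orientation): joint angles nearest the present ones, or None.
- get_state(): the state.
- capture(name): name is "scene" or "top" or "wrist"; returns (picture, depth): 384x512x3 uint8, red, green, blue; 384x512 float32, mm along the optical axis (not along the pixel's ray), 0 where there is no reading.
- get_calibration(name): a dict with "fx", "fy", "cx", "cy" (pixels), "D" ([k1, k2, p1, p2, k3] as OpenCV has them; the pictures are not rectified), "extrinsics" (4x4, takes a point from world to camera coordinates). Camera axes: x right, y up, looking along -z (the intrinsics and any distortion apply to the point x, -y, -z); pixel columns grow to the right and rows downward; lengths in mm; the calibration is good to about 2 mm. A picture is of the moment at which its call begins: read the wrist's pose just before it. get_calibration takes no time and is no camera call; for the wrist camera it gives the pose at the moment of the call.
A pose or a line that the arm cannot do raises MotionError and nothing moves.
- finish_job(): hands the job in, once; it reports no verdict.
Trained networks look in the newest picture that a camera, given by its name, has taken for a name from the list of things; names that differ only in an ending like _2 or _b are one class to them, and where a whole thing is asked for, a point or a joint stands for the part that bears it (a point fixed in the world has none). Each returns a list of dicts, best first, with "confidence" (0 to 1); they miss things now and then, are a little off and sometimes report something else, mostly with a low value. They report only what shows in the picture. A call takes as long as a camera call. They do not tell look-alikes from the thing itself.
- boxes_of(camera, thing): "position" ([column, row] in pixels, amid what is visible of it).
- silhouettes(camera, thing): "region" (384x512 bool, what is visible of it) and "position" ([column, row] in pixels, amid what is visible of it).
- place_of(camera, thing): "position" ([column, row] in pixels: a listed point, or the origin of a listed thing).
The state is a dict: "clock": time; "joint_positions": joint angles; "joint_vel": joint speeds; "joint_efforts": joint torques, N m; "eef_pos": TCP position; "orientation": TCP orientation; "contact_force": force on the tool from outside, world axes, zero at the start; "wrist_torque": the same for the moment, N m; "grip_width": finger opening in mm.
Only numpy, scipy, OpenCV 4.12 (cv2) and the standard library are available. Lean on these libraries where they do the work, as an engineer would, in place of code of your own. Each camera call takes 0.05 s, during which the arm holds its last target.

## Working session

There is one attempt and no reset: what is moved stays moved. The work goes in short steps, each a Python script; the robot and the scene stay as the last script left them, time stands still between calls to the robot, and variables do not carry over. Pictures are saved under pics/ and viewed, and the job is handed in when it is done.

```bash
mkdir -p pics; ls; python3 - <<'E'
from plant import *
import cv2,numpy as np
for n in("scene","top","wrist"):
    p,d=capture(n); cv2.imwrite(f"pics/{n}0.png",p[:,:,::-1]); np.save(f"pics/{n}0.npy",d)
    c=get_calibration(n); print(n,c["fx"],c["fy"],c["cx"],c["cy"],c["D"]); print(np.round(c["extrinsics"],3))
s=get_state();print(s["clock"],s["eef_pos"],s["orientation"],s["grip_width"],tcp_to_grasp)
E
```

```text
pics
scene 360.88789095507667 360.88789095507667 257.5837695543387 190.8398829163557 [0.03572664 0.         0.         0.         0.        ]
[[-7.640000e-01  6.450000e-01 -8.000000e-03  3.488510e+02]
 [-4.190000e-01 -4.870000e-01  7.660000e-01  1.708490e+02]
 [ 4.900000e-01  5.880000e-01  6.430000e-01 -1.109928e+03]
 [ 0.000000e+00  0.000000e+00  0.000000e+00  1.000000e+00]]
top 469.37709264851526 469.37709264851526 247.22092036530708 198.63204314191296 [-0.08990055  0.          0.          0.          0.        ]
[[ 2.60000e-02 -1.00000e+00 -5.00000e-03 -9.37900e+00]
 [ 9.95000e-01  2.60000e-02  9.40000e-02 -4.75412e+02]
 [-9.40000e-02 -8.00000e-03  9.96000e-01 -1.11973e+03]
 [ 0.00000e+00  0.00000e+00  0.00000e+00  1.00000e+00]]
wrist 283.8395356264556 283.8395356264556 258.9355499586102 189.57401614214118 [-0.01533268  0.          0.          0.          0.        ]
[[ 2.61000e-01  9.65000e-01 -1.00000e-03 -5.25369e+02]
 [-9.14000e-01  2.47000e-01 -3.23000e-01  4.20020e+01]
 [-3.12000e-01  8.50000e-02  9.46000e-01 -3.80098e+02]
 [ 0.00000e+00  0.00000e+00  0.00000e+00  1.00000e+00]]
0.15 [137.30417325 506.38154386 230.80651329] [[-9.65144011e-01  2.61719203e-01 -3.10756511e-04]
 [ 2.61719387e-01  9.65143363e-01 -1.11872926e-03]
 [ 7.13165458e-06 -1.16106585e-03 -9.99999326e-01]] 85.3820627649806 18.700000000000003
```

View pics/top0.png

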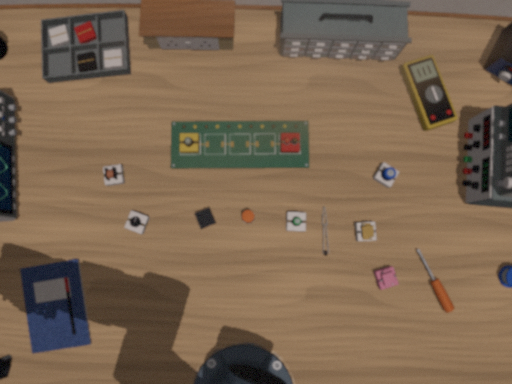

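View pics/scene0.png

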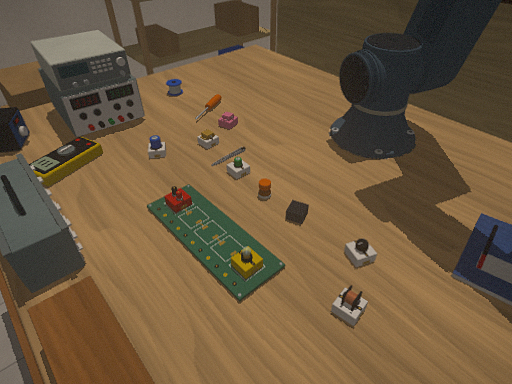

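View pics/wrist0.png

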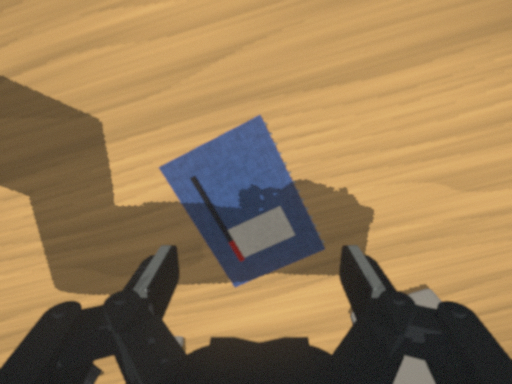

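```bash
cat > h.py <<'E'
from plant import *
import numpy as np, cv2
def K(c): return np.array([[c["fx"],0,c["cx"]],[0,c["fy"],c["cy"]],[0,0,1.]])
def cal(n): return get_calibration(n)
def und(c,px):
    px=np.asarray(px,float).reshape(-1,1,2)
    return cv2.undistortPoints(px,K(c),np.array(c["D"],float)).reshape(-1,2)
def rays(c,px):
    n=und(c,px); E=c["extrinsics"]; R=E[:3,:3];t=E[:3,3]
    d=np.c_[n[:,0],-n[:,1],-np.ones(len(n))]@R
    return -R.T@t,d
def onz(c,px,z):
    o,d=rays(c,px); s=(z-o[2])/d[:,2]; return o+d*s[:,None]
def cloud(c,depth):
    h,w=depth.shape; u,v=np.meshgrid(np.arange(w),np.arange(h))
    o,d=rays(c,np.c_[u.ravel(),v.ravel()])
    P=o+d*depth.reshape(-1,1); P[depth.ravel()<=0]=np.nan
    return P.reshape(h,w,3)
def proj(c,P):
    P=np.asarray(P,float).reshape(-1,3);E=c["extrinsics"]
    q=P@E[:3,:3].T+E[:3,3]; q=q*[1,-1,-1]
    return cv2.projectPoints(q,np.zeros(3),np.zeros(3),K(c),np.array(c["D"],float))[0].reshape(-1,2)
def down(th):  # tool x = (cos,sin), z down; jaw axis y = (sin,-cos)
    c,s=np.cos(th),np.sin(th); return np.array([[c,s,0],[s,-c,0],[0,0,-1.]])
E
python3 - <<'E'
from h import *
p,d=capture("top");c=cal("top");C=cloud(c,d)
print("table z",np.nanmedian(C[200:260,150:190,2]))
for t in["board","supply","lamp","reservoir","smoothing","resistor","heatsink","spare_pot","spare_coil","fuse_jar"]:
    for r in silhouettes("top",t)[:2]:
        m=r["region"]; q=C[m]; print(t,round(r["confidence"],2),np.round(r["position"]),m.sum(),np.round(np.nanmedian(q,0)),np.round(np.nanmax(q[:,2])))
w=cal("wrist");E=w["extrinsics"];o=-E[:3,:3].T@E[:3,3];s=get_state();R=np.array(s["orientation"])
print("cam in tool",R.T@(o-s["eef_pos"]),"axis",R.T@(-E[2,:3]), "right",R.T@E[0,:3])
E
```

```text
table z -0.033880406271691754
board 0.58 [236. 143.] 5782 [611.  23.  12.] 37.0
supply 0.74 [249. 215.] 138 [432.   0.  42.] 48.0
supply 0.56 [289. 143.] 318 [613. -97.  36.] 60.0
lamp 0.95 [191. 142.] 388 [607. 147.  36.] 67.0
lamp 0.47 [385. 175.] 366 [ 541. -331.   25.] 56.0
reservoir 0.71 [388. 174.] 366 [ 541. -332.   26.] 56.0
smoothing 0.84 [297. 217.] 372 [ 424. -117.   24.] 47.0
resistor 0.61 [366. 231.] 396 [ 403. -283.   26.] 43.0
resistor 0.57 [388. 280.] 383 [ 293. -334.   27.] 43.0
heatsink 0.59 [203. 217.] 271 [427. 105.  18.] 35.0
spare_pot 0.7 [136. 222.] 417 [411. 269.  24.] 45.0
spare_coil 0.67 [116. 172.] 402 [525. 329.  25.] 54.0
spare_coil 0.4 [238. 144.] 5933 [611.  23.  12.] 41.0
cam in tool [  83.36605358    0.79304887 -141.99872239] axis [-3.23141204e-01  3.83566171e-04  9.46350683e-01] right [ 5.29255315e-04  9.99999835e-01 -2.24591065e-04]
```

```bash
python3 - <<'E'
from h import *
for th in(np.pi/2,-np.pi/2):
    for P in([610,24,150],[541,-331,150],[424,-117,150],[403,-283,150],[427,105,150]): print(th,P,ik(P,down(th)))
E
```

```text
1.5707963267948966 [610, 24, 150] [0.03932398 0.41890022 0.04243358 1.19432969 0.         1.61012031]
1.5707963267948966 [541, -331, 150] [-0.54907261  0.45892217  0.10812826  1.22000241  0.          1.02172372]
1.5707963267948966 [424, -117, 150] [-0.26924307  0.139163   -0.35627522  1.07535811  0.          1.30155326]
1.5707963267948966 [403, -283, 150] [-0.61222322  0.2255133  -0.24520598  1.10007704  0.          0.95857311]
1.5707963267948966 [427, 105, 150] [ 0.24111768  0.13895389 -0.35653036  1.07531208  0.          1.81191401]
-1.5707963267948966 [610, 24, 150] [ 0.03932398  0.41890022  0.04243358  1.19432969  0.         -1.53147235]
-1.5707963267948966 [541, -331, 150] [-0.54907261  0.45892217  0.10812826  1.22000241  0.         -2.11986894]
-1.5707963267948966 [424, -117, 150] [-0.26924307  0.139163   -0.35627522  1.07535811  0.         -1.84003939]
-1.5707963267948966 [403, -283, 150] [-0.61222322  0.2255133  -0.24520598  1.10007704  0.         -2.18301955]
-1.5707963267948966 [427, 105, 150] [ 0.24111768  0.13895389 -0.35653036  1.07531208  0.         -1.32967865]
```

Use th≈+π/2 (wide J6 margin). Look at the board, then go over the reservoir.

```bash
cat >> h.py <<'E'
def snap(n,name):
    c=cal(n); p,d=capture(n); cv2.imwrite(f"pics/{name}.png",cv2.cvtColor(p,cv2.COLOR_RGB2BGR)); np.savez(f"pics/{name}.npz",p=p,d=d,E=c["extrinsics"]); return p,d,c
E
python3 - <<'E'
from h import *
move_to([610,24,160],down(np.pi/2)); snap("wrist","w_board"); 
move_to([541,-331,150],down(np.pi/2)); snap("wrist","w_res"); print(get_state()["clock"])
E
```

```text
4.575
```

View pics/w_board.png

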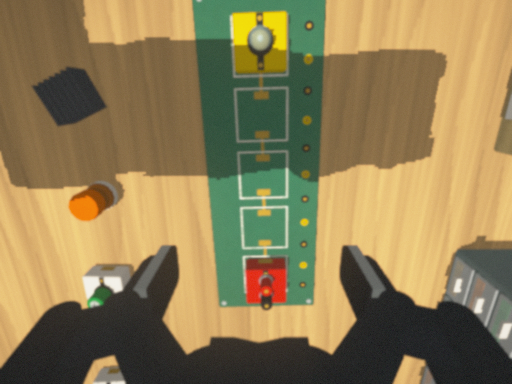

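View pics/w_res.png

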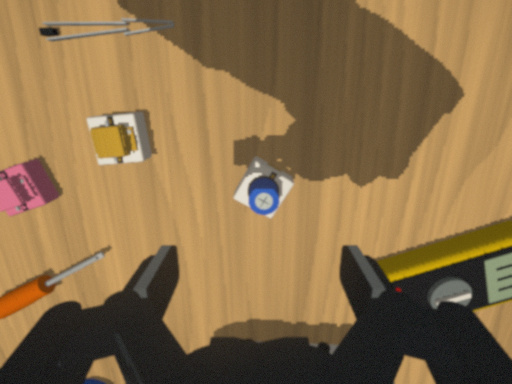

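```bash
cat >> h.py <<'E'
def load(name):
    f=np.load(f"pics/{name}.npz"); c=dict(get_calibration("wrist")); c["extrinsics"]=f["E"]; return f["p"],f["d"],c
def big(name,cx,cy,r,out,s=8):
    p=cv2.imread(f"pics/{name}.png")[cy-r:cy+r,cx-r:cx+r]; cv2.imwrite(f"pics/{out}.png",cv2.resize(p,None,fx=s,fy=s,interpolation=cv2.INTER_NEAREST))
E
python3 - <<'E'
from h import *
for n,xy in(("w_res",(541,-331)),):
    p,d,c=load(n);C=cloud(c,d)
    print("table",np.nanmedian(C[100:130,200:230,2]))
    near=np.hypot(C[...,0]-xy[0],C[...,1]-xy[1])<45
    z=C[...,2]; print(np.histogram(z[near],bins=np.arange(-4,64,4)))
    m=near&(abs(z-24)<3); q=C[m][:,:2].astype(np.float32)
    print(m.sum(),cv2.minAreaRect(q))
    m=near&(abs(z-52)<2); print("can",C[m].mean(0),m.sum())
big("w_res",265,187,37,"z_res")
p,d,c=load("w_board");C=cloud(c,d)
g=(abs(C[...,2]-12)<3)&(abs(C[...,0]-610)<90); cv2.imwrite("pics/zb.png",g.astype(np.uint8)*255)
print(np.nanmedian(C[150:200,270:280,2]))
E
```

```text
table -0.623021560737584
(array([2529,  612,   46,   51,   52,   49,  843,  257,   33,   31,   33,
         40,   32,  572,  160,    0]), array([-4,  0,  4,  8, 12, 16, 20, 24, 28, 32, 36, 40, 44, 48, 52, 56, 60]))
1074 ((545.4558715820312, -338.47039794921875), (46.258914947509766, 45.916038513183594), 60.069549560546875)
can [ 545.39867857 -337.8759265    51.49643419] 696
11.48135000305416
```

View pics/z_res.png

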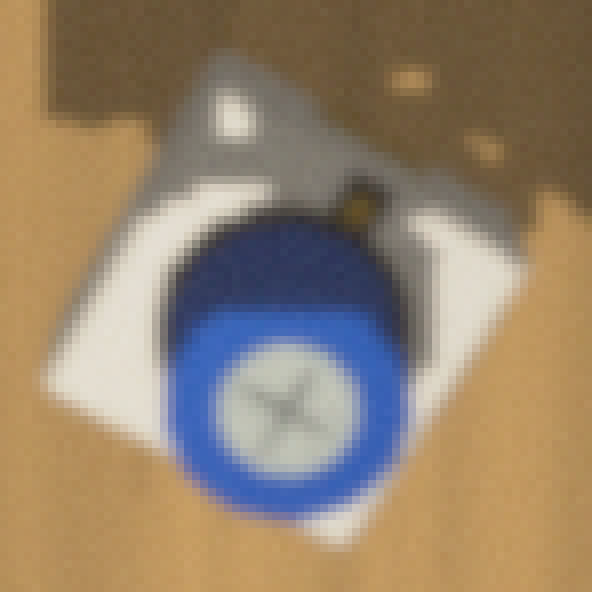

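View pics/zb.png

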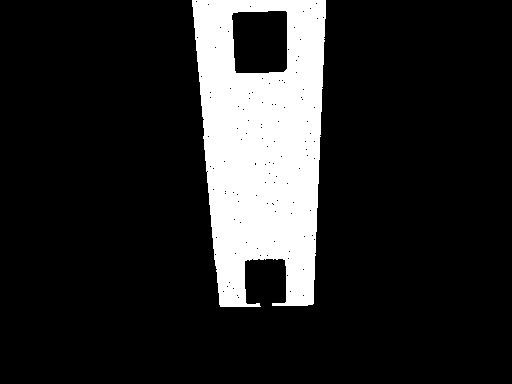

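```bash
cat >> h.py <<'E'
from scipy.optimize import least_squares
def board_fit(p,C,x0=(611,25,0.02),sq=(-62,0,62),verbose=True):
    pf=p.astype(int); hsv=cv2.cvtColor(p,cv2.COLOR_RGB2HSV)
    g=cv2.GaussianBlur(p,(0,0),4).astype(int)
    m=(abs(C[...,2]-11.5)<3)&(hsv[...,1]<110)&(pf.sum(2)-g.sum(2)>40)&(pf[...,2]>90)
    P=C[m][:,:2]
    def res(v,full=False):
        ct,st=np.cos(v[2]),np.sin(v[2]); q=P-v[:2]; a=q@[ct,st]; b=q@[-st,ct]
        D=[]
        for s in sq:
            A,B=abs(a),abs(b-s); D.append(abs(np.maximum(A,B)-v[3]))
        d=np.min(D,0); 
        return d
    v=np.array([*x0,25.5])
    for r in(6,3,2):
        d=res(v); P0=P; P=P[d<r+2]; v=least_squares(res,v,loss="soft_l1",f_scale=1.).x
        if verbose: print("board",len(P),np.round(v,3),res(v).mean())
        P=P0
    return v
def rect(C,z,dz,xy,r=45):
    m=(np.hypot(C[...,0]-xy[0],C[...,1]-xy[1])<r)&(abs(C[...,2]-z)<dz)
    n,l,st,ce=cv2.connectedComponentsWithStats(m.astype(np.uint8)); 
    k=1+np.argmax(st[1:,4]); q=C[m][:,:2].astype(np.float32)
    (a,b),s,t=cv2.minAreaRect(q); t=np.radians(t)
    t=(t-np.pi/4)%(np.pi/2)+np.pi/4   # in [45,135) deg: own-y dir
    return np.array([a,b]),s,t
E
python3 - <<'E'
from h import *
p,d,c=load("w_board");C=cloud(c,d)
v=board_fit(p,C)
g=(abs(C[...,2]-11.5)<2.5)&(abs(C[...,0]-610)<90)
# long edges per row
L=[];R=[]
for r in range(10,290,3):
    k=np.where(g[r])[0]; L.append(C[r,k[0],:2]);R.append(C[r,k[-1],:2])
L=np.array(L);R=np.array(R)
for E in(L,R): f=np.polyfit(E[:,1],E[:,0],1); print(f, np.polyval(f,v[1]))
bot=[C[np.where(g[:,u])[0][-1],u,:2] for u in list(range(225,242,2))+list(range(290,310,2))]; print("bot",np.mean(bot,0))
for b in(-124,124):
    xy=v[:2]+b*np.array([-np.sin(v[2]),np.cos(v[2])]); q=C[(np.hypot(*(C[...,:2]-xy).transpose(2,0,1))<40)]
    print(b,xy,np.histogram(q[:,2],bins=np.arange(0,80,3)))
E
```

```text
board 1626 [6.14242e+02 2.62490e+01 2.90000e-02 2.52880e+01] 0.8415826361451145
board 1624 [6.14242e+02 2.62540e+01 2.90000e-02 2.52850e+01] 0.8319294694433338
board 1624 [6.14242e+02 2.62540e+01 2.90000e-02 2.52850e+01] 0.8319294694433338
[-2.82505172e-02  5.55727006e+02] 554.9853305757867
[-2.74945115e-02  6.73750153e+02] 673.0283250838477
bot [ 621.59958034 -144.44714966]
-124 [617.80200379 -97.69535559] (array([   0,    0,    0, 1016,  286,   59,   51,   68,   57,   63,   65,
        900,  205,   25,   34,   41,   48,   80,  141,    0,    0,    0,
          0,    0,    0,    0]), array([ 0,  3,  6,  9, 12, 15, 18, 21, 24, 27, 30, 33, 36, 39, 42, 45, 48,
       51, 54, 57, 60, 63, 66, 69, 72, 75, 78]))
124 [610.68211929 150.20242021] (array([   0,    0,    0, 2416,  731,    1,   11,   23,   13,    8,   21,
       1999,  508,  124,   49,    0,    0,    0,   24,   99,  205,  145,
          1,    0,    0,    0]), array([ 0,  3,  6,  9, 12, 15, 18, 21, 24, 27, 30, 33, 36, 39, 42, 45, 48,
       51, 54, 57, 60, 63, 66, 69, 72, 75, 78]))
```

```bash
cat >> h.py <<'E'
def pick(xy,t,name,ztop=24,dz=3,hz=150,gz=1,wide=66,close=30):
    set_gripper(wide)
    move_to([*xy,hz],down(t)); p,d,c=snap("wrist",name)
    xy2,s,t2=rect(cloud(c,d),ztop-0.5,dz,xy); print("meas",xy2,np.round(s,1),np.degrees(t2))
    return xy2,t2
def grab(xy,t,gz=1,close=30,lift=150,hz=80):
    move_to([*xy,hz],down(t)); move_l([*xy,gz],speed=120)
    print("bottom",get_state()["eef_pos"],get_state()["contact_force"])
    set_gripper(close); s=get_state(); print("grip",s["grip_width"],s["contact_force"])
    move_l([*xy,lift],speed=200); s=get_state(); print("lifted",s["grip_width"],s["contact_force"],s["clock"])
E
python3 - <<'E'
from h import *
pick([545.5,-338.5],np.radians(60),"p_res")
E
```

```text
meas [ 545.63702393 -338.15707397] [46.1 46. ] 60.141475677490234
```

```bash
python3 - <<'E'
from h import *
grab([545.6,-338.2],np.radians(60.1),lift=140)
snap("wrist","g_res")
move_to([618,-30,160],down(np.pi/2+.0285)); snap("wrist","t_res"); print(get_state()["clock"])
E
```

```text
bottom [ 546.31862573 -338.63545515    2.12297463] [ 0.01288092 -0.47478298 -0.60277877]
grip 44.57337999133042 [ 0.18348447 -0.63312543  6.00432114]
lifted 44.755136182344046 [-0.07047564 -0.80725162 -1.33798107] 7.8667
9.175
```

View pics/t_res.png

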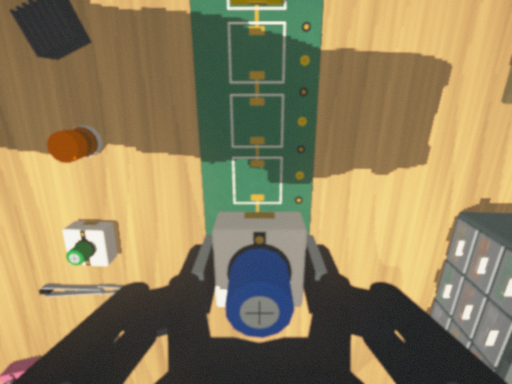

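```bash
cat >> h.py <<'E'
def held(C,eef,R,zrel):
    q=(C-eef)@R  # tool coords
    m=(abs(q[...,0])<40)&(abs(q[...,1])<26)&(abs(-q[...,2]-zrel)<3)&(np.arange(384)[:,None]>150)
    P=q[m][:,:2]; print("held n",m.sum(), "x",np.percentile(P[:,0],[.5,99.5]),"y",np.percentile(P[:,1],[.5,99.5]), "z",-np.median(q[m][:,2]))
    print(cv2.minAreaRect(P.astype(np.float32)))
    return m
E
python3 - <<'E'
from h import *
p,d,c=load("t_res");C=cloud(c,d);s=get_state();R=np.array(s["orientation"]);e=np.array(s["eef_pos"]);print(e)
q=(C-e)@R; k=q[215:300,220:300]; print(np.histogram(-k[...,2],bins=np.arange(-10,80,4)))
held(C,e,R,22.5)
board_fit(p,C,(614,26,.0285))
board_fit(p,C,(614,26,.0285),sq=(-62,0))
p,d,c=load("w_board");C=cloud(c,d)
board_fit(p,C,(614,26,.0285),sq=(-62,))
board_fit(p,C,(614,26,.0285),sq=(0,))
board_fit(p,C,(614,26,.0285),sq=(62,))
E
```

```text
[617.90583468 -31.35888112 159.74723895]
(array([   0,    0,    0,  149,  271,  279,  277, 2570,  609,  259,  291,
        302,  331,  366, 1034,   19,    0,    0,    0,    0,    0,    0]), array([-10,  -6,  -2,   2,   6,  10,  14,  18,  22,  26,  30,  34,  38,
        42,  46,  50,  54,  58,  62,  66,  70,  74,  78]))
held n 4039 x [-21.28074422  23.27881117] y [-24.30115564  24.47158649] z 21.03282865000638
((0.9007720947265625, 0.14732742309570312), (51.90930938720703, 46.151710510253906), 89.32047271728516)
board 1822 [6.14241e+02 2.61510e+01 3.00000e-02 2.52610e+01] 0.7654420337653319
board 1822 [6.14241e+02 2.61510e+01 3.00000e-02 2.52610e+01] 0.7654420337650547
board 1822 [6.14241e+02 2.61510e+01 3.00000e-02 2.52610e+01] 0.7654420337650547
board 1123 [6.14212e+02 2.61660e+01 3.10000e-02 2.52580e+01] 0.8088040440206087
board 1123 [6.14212e+02 2.61660e+01 3.10000e-02 2.52580e+01] 0.8088040432293188
board 1123 [6.14212e+02 2.61660e+01 3.10000e-02 2.52580e+01] 0.808804043222627
board 528 [6.14595e+02 2.62750e+01 2.30000e-02 2.52780e+01] 0.9778760922686216
board 527 [6.14592e+02 2.62840e+01 2.30000e-02 2.52730e+01] 0.9641428292058416
board 527 [6.14592e+02 2.62840e+01 2.30000e-02 2.52730e+01] 0.9641428302225818
board 553 [6.1424e+02 2.6221e+01 3.0000e-02 2.5292e+01] 0.8762111384909393
board 553 [6.1424e+02 2.6221e+01 3.0000e-02 2.5292e+01] 0.8762111384909393
board 553 [6.1424e+02 2.6221e+01 3.0000e-02 2.5292e+01] 0.8762111384909393
board 544 [6.14188e+02 2.62540e+01 2.80000e-02 2.52880e+01] 0.6529742283265755
board 544 [6.14188e+02 2.62540e+01 2.80000e-02 2.52880e+01] 0.6529742283265755
board 544 [6.14188e+02 2.62540e+01 2.80000e-02 2.52880e+01] 0.6529742283265755
```

```bash
cat >> h.py <<'E'
BX,BY,BT=614.2,26.2,0.0295
def slot(b): return np.array([BX-b*np.sin(BT),BY+b*np.cos(BT)])
def settle(xy,z,th,n=2):
    """servo so actual eef xy reaches xy"""
    cmd=np.array(xy,float)
    for i in range(n):
        hold(0.25); e=np.array(get_state()["eef_pos"]); err=e[:2]-xy; print(" err",np.round(err,2),round(e[2]-z,2))
        cmd=cmd-err; move_l([*cmd,z],down(th),speed=60)
    return cmd
def place(xy,th,z,hz=None,off=(0,0),opn=66,up=150):
    R=down(th)[:2,:2]; xy=np.array(xy)-R@np.array(off)
    hz=hz or z+15
    move_to([*xy,hz+35],down(th)); move_l([*xy,hz],speed=150); cmd=settle(xy,hz,th)
    zz=z+3; move_l([*cmd,zz],speed=80)
    while zz>z-2.5:
        s=get_state(); 
        if s["contact_force"][2]>F0+3: break
        zz-=0.5; move_l([*cmd,zz],speed=30)
    hold(.15); s=get_state(); print("placed at",s["eef_pos"],s["contact_force"],"target",xy,z)
    set_gripper(opn); move_l([*cmd,up],speed=250); print("clock",get_state()["clock"])
F0=-1.3
E
python3 - <<'E'
from h import *
s=get_state();print(s["eef_pos"],s["contact_force"])
place(slot(-62),np.pi/2+BT,14.5,off=(.3,.1))
xy=slot(-62);e=[*(xy),160]; move_to(e,down(np.pi/2+BT)); hold(.2); p,d,c=snap("wrist","c_res"); C=cloud(c,d)
r=rect(C,35.5,3,xy); print(slot(-62),r,np.degrees(r[2])-90-np.degrees(BT)); board_fit(p,C,(BX,BY,BT),sq=(0,62),verbose=True); print(get_state()["clock"])
E
```

```text
[617.90583468 -31.35888112 159.74723895] [-0.05816156 -0.17208956 -0.9595691 ]
 err [ 0.83 -0.03] 1.3
 err [-0.89  0.05] -0.07
placed at [616.0157145  -36.09935863  14.42648845] [-2.50113821 -0.27425524  5.16656223] target [615.93762696 -36.07584325] 14.5
clock 14.2583
[616.02873473 -35.77302421] (array([615.97729492, -46.76255798]), (45.787208557128906, 67.68968963623047), np.float64(1.5725132685701908)) -1.5918519782418625
board 1177 [6.14213e+02 2.63190e+01 2.90000e-02 2.53090e+01] 0.6585405984916882
board 1177 [6.14213e+02 2.63190e+01 2.90000e-02 2.53090e+01] 0.658540598572793
board 1177 [6.14213e+02 2.63190e+01 2.90000e-02 2.53090e+01] 0.658540598572793
14.7583
```

View pics/c_res.png

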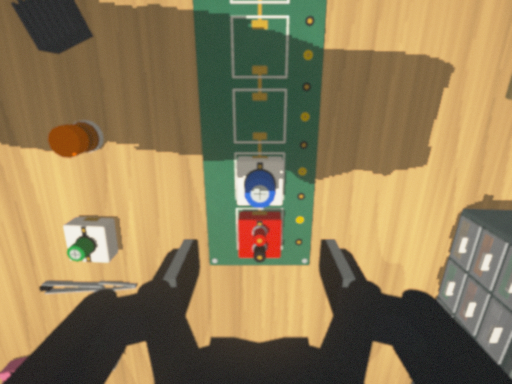

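```bash
python3 - <<'E'
from h import *
p,d,c=load("c_res");C=cloud(c,d)
for z,dz in((35.5,3),(35.5,2)):
    r=rect(C,z,dz,slot(-62),34); print(r[0]-slot(-62),r[1],np.degrees(r[2])-90-np.degrees(BT))
m=(np.hypot(*(C[...,:2]-slot(-62)).transpose(2,0,1))<20)&(C[...,2]>60); print("can",C[m].mean(0)-[*slot(-62),0],m.sum())
# lines below: centroid of housing top pixel check x-range in board frame
a=BT;q=(C[...,:2]-slot(-62));A=q@[np.cos(a),np.sin(a)];B=q@[-np.sin(a),np.cos(a)]
m=(abs(C[...,2]-35.5)<2)&(abs(A)<30)&(abs(B)<32);print(np.percentile(A[m],[.5,99.5]),np.percentile(B[m],[.5,99.5]))
# supply/lamp known centre
q=(C[...,:2]-slot(-124));A=q@[np.cos(a),np.sin(a)];B=q@[-np.sin(a),np.cos(a)]
m=(abs(C[...,2]-35)<3)&(abs(A)<30)&(abs(B)<32);print("supply",np.percentile(A[m],[.5,99.5]),np.percentile(B[m],[.5,99.5]))
E
```

```text
[-0.23033385 -0.05404794] (45.95328903198242, 45.5955810546875) -0.7162003057593862
[-0.07542662 -0.15358102] (45.709716796875, 45.60253143310547) -1.0725743311042206
can [ -0.35841187  10.06468225 215.1772405 ] 5435
[-22.9596763   22.40417826] [-22.29344403  22.24528103]
supply [-23.17843045  22.321996  ] [-21.81609587  23.47007835]
```

```bash
cat >> h.py <<'E'
def edgefit(C,ctr,th,z,dz=3,lim=30):
    """centre offset (board frame A across,B along) and yaw dev from edges; th: own-y dir - pi/2"""
    a=th;q=C[...,:2]-ctr;A=q@[np.cos(a),np.sin(a)];B=q@[-np.sin(a),np.cos(a)]
    m=(abs(C[...,2]-z)<dz)&(abs(A)<lim)&(abs(B)<lim); A,B=A[m],B[m]
    out={}
    for nm,U,V in(("A",A,B),("B",B,A)):
        for sg in(-1,1):
            bins=np.arange(-19,20,2.); vs=[];us=[]
            for b in bins:
                k=abs(V-b)<1
                if k.sum()>2: vs.append(b);us.append(np.sort(sg*U[k])[-1:].mean()*sg)
            vs=np.array(vs);us=np.array(us)
            if len(us)<4: out[nm+"+-"[sg<0]]=(np.nan,np.nan);continue
            k=abs(us-np.median(us))<1.5; f=np.polyfit(vs[k],us[k],1); out[nm+"+-"[sg<0]]=(round(f[1],2),round(np.degrees(f[0]),2))
    print(out,"centre",round((out["A+"][0]+out["A-"][0])/2,2),round((out["B+"][0]+out["B-"][0])/2,2))
E
python3 - <<'E'
from h import *
p,d,c=load("c_res");C=cloud(c,d)
edgefit(C,slot(-62),BT,35.5)
edgefit(C,slot(-124),BT,35)
p,d,c=load("w_board");C=cloud(c,d)
edgefit(C,slot(124),BT,35)
edgefit(C,slot(-124),BT,35)
print(np.array(get_state()["orientation"])-down(np.pi/2+BT))
p,d,c=load("t_res");C=cloud(c,d)
for y,x in((424,-117),):pass
E
```

```text
Traceback (most recent call last):
  File "h.py", line 107, in edgefit
    k=abs(us-np.median(us))<1.5; f=np.polyfit(vs[k],us[k],1); out[nm+"+-"[sg<0]]=(round(f[1],2),round(np.degrees(f[0]),2))
                                   ~~~~~~~~~~^^^^^^^^^^^^^^^
TypeError: expected non-empty vector for x
```

```bash
sed -i 's/if len(us)<4:/k=abs(abs(us)-22.5)<3; us=us[k];vs=vs[k]\n            if len(us)<4:/; s/k=abs(us-np.median(us))<1.5; f=/k=slice(None); f=/' h.py
python3 - <<'E'
from h import *
p,d,c=load("c_res");C=cloud(c,d)
edgefit(C,slot(-62),BT,35.5)
edgefit(C,slot(-124),BT,35)
p,d,c=load("w_board");C=cloud(c,d)
edgefit(C,slot(124),BT,35)
edgefit(C,slot(-124),BT,35)
print(np.round(np.array(get_state()["orientation"])-down(np.pi/2+BT),4))
E
```

```text
{'A-': (np.float64(-22.8), np.float64(0.74)), 'A+': (np.float64(22.13), np.float64(0.43)), 'B-': (np.float64(-22.26), np.float64(0.57)), 'B+': (np.float64(22.43), np.float64(-1.0))} centre -0.34 0.08
{'A-': (np.float64(-22.83), np.float64(-0.99)), 'A+': (np.float64(22.03), np.float64(-1.64)), 'B-': (np.float64(-21.74), np.float64(0.53)), 'B+': (np.float64(23.32), np.float64(-0.44))} centre -0.4 0.79
{'A-': (np.float64(-22.17), np.float64(-0.46)), 'A+': (np.float64(22.38), np.float64(-0.14)), 'B-': (np.float64(-22.4), np.float64(0.03)), 'B+': (np.float64(22.73), np.float64(-0.17))} centre 0.1 0.17
{'A-': (np.float64(-22.65), np.float64(-0.85)), 'A+': (np.float64(21.97), np.float64(-0.21)), 'B-': (np.float64(-21.66), np.float64(1.39)), 'B+': (np.float64(23.47), np.float64(0.0))} centre -0.34 0.9
[[-0.     -0.     -0.0009]
 [-0.      0.      0.0001]
 [ 0.0001 -0.0009  0.    ]]
```

```bash
python3 - <<'E'
from h import *
move_to([424,-117,150],down(np.pi/2)); hold(.2); p,d,c=snap("wrist","p_smo"); r=rect(cloud(c,d),23.5,3,(424,-117)); print(r,np.degrees(r[2]))
xy,t=r[0],r[2]
grab(xy,t,gz=2,lift=150)
move_to([*slot(62),160],down(np.pi/2+BT)); hold(.3); s=get_state(); p,d,c=snap("wrist","t_smo"); C=cloud(c,d)
held(C,np.array(s["eef_pos"]),np.array(s["orientation"]),21.5); board_fit(p,C,(BX,BY,BT),sq=(0,62)); print(s["eef_pos"],s["contact_force"],s["clock"])
E
```

```text
(array([ 424.44558716, -116.24905396]), (45.97707748413086, 45.99950408935547), np.float64(1.5579550966507525)) 89.26425170898438
bottom [ 425.33681581 -116.47564474    2.95782818] [-0.44892659  0.20182404  0.14825197]
grip 45.24427023522197 [-2.16614324  0.57458635  9.78421129]
lifted 44.72324653280382 [ 0.17591197  0.34772228 -1.59544369] 18.2583
held n 5315 x [-22.22954701  23.00561764] y [-23.91538282  24.24221125] z 20.198912564747403
((0.2210693359375, -0.10027313232421875), (46.82461929321289, 51.89906311035156), 0.25285452604293823)
board 666 [6.14095e+02 2.64820e+01 2.70000e-02 2.52160e+01] 0.818650379317314
board 666 [6.14095e+02 2.64820e+01 2.70000e-02 2.52160e+01] 0.8186503845097243
board 666 [6.14095e+02 2.64820e+01 2.70000e-02 2.52160e+01] 0.8186503845097243
[612.16002908  87.19291026 160.41363789] [ 0.1130464  -0.22296556 -0.14883062] 19.6333
```

View pics/t_smo.png

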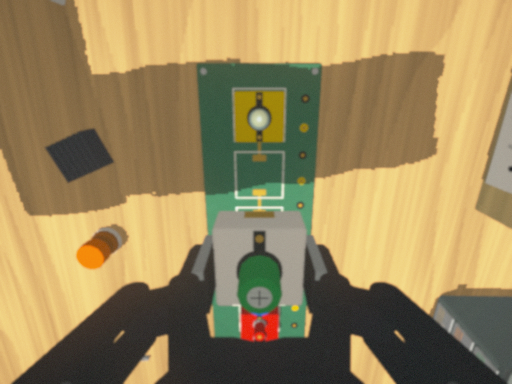

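View pics/p_smo.png

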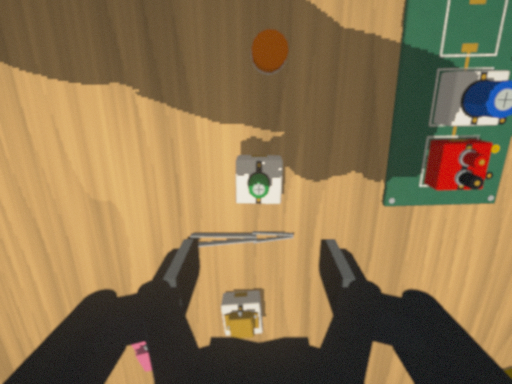

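```bash
python3 - <<'E'
from h import *
place(slot(62),np.pi/2+BT,15.3,off=(.2,.1))
xy=slot(62); move_to([*xy,160],down(np.pi/2+BT)); hold(.2); p,d,c=snap("wrist","c_smo"); C=cloud(c,d)
edgefit(C,xy,BT,35.5); edgefit(C,slot(124),BT,35)
board_fit(p,C,(BX,BY,BT),sq=(0,))
move_to([403,-283,150],down(np.pi/2)); hold(.2); p,d,c=snap("wrist","p_rst"); r=rect(cloud(c,d),23.5,3,(403,-283)); print(r,np.degrees(r[2]),get_state()["clock"])
E
```

```text
err [0.79 0.11] 1.28
 err [-0.82 -0.13] -0.05
placed at [612.31656099  87.99662701  15.25419821] [-2.90711739 -0.9926809   5.37088133] target [612.27720792  87.97016165] 15.3
clock 24.7667
{'A-': (np.float64(-22.72), np.float64(0.4)), 'A+': (np.float64(22.11), np.float64(0.48)), 'B-': (np.float64(-22.32), np.float64(0.33)), 'B+': (np.float64(22.8), np.float64(-0.04))} centre -0.3 0.24
{'A-': (np.float64(-22.85), np.float64(-0.48)), 'A+': (np.float64(22.21), np.float64(0.38)), 'B-': (np.float64(-21.71), np.float64(0.28)), 'B+': (np.float64(22.78), np.float64(0.03))} centre -0.32 0.54
board 474 [6.1422e+02 2.6028e+01 2.4000e-02 2.5330e+01] 0.90783223250168
board 473 [6.1422e+02 2.6019e+01 2.3000e-02 2.5326e+01] 0.8975703454908417
board 473 [6.1422e+02 2.6019e+01 2.3000e-02 2.5326e+01] 0.8975703421585418
(array([ 404.537323  , -287.42047119]), (46.03780746459961, 46.00383758544922), np.float64(1.6530040483249802)) 94.71015548706055 27.0917
```

View pics/c_smo.png

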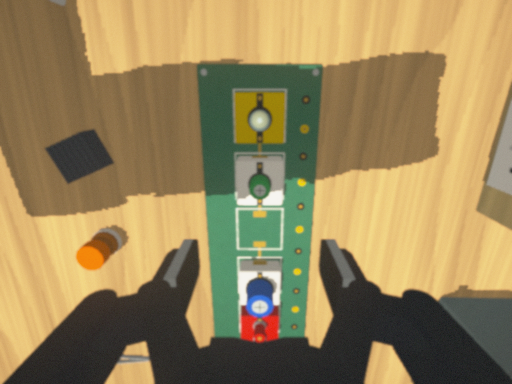

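View pics/p_rst.png

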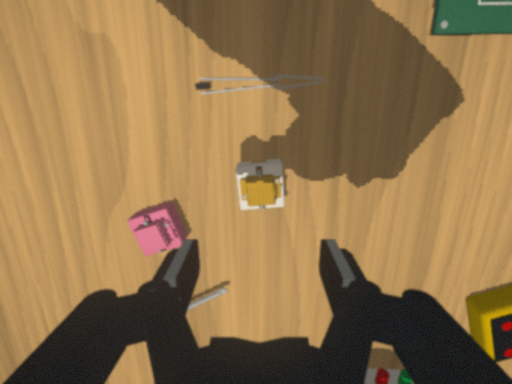

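```bash
python3 - <<'E'
from h import *
grab([404.5,-287.4],np.radians(94.7),gz=2,lift=150)
move_to([*slot(0),160],down(np.pi/2+BT)); hold(.3); s=get_state(); p,d,c=snap("wrist","t_rst"); C=cloud(c,d)
held(C,np.array(s["eef_pos"]),np.array(s["orientation"]),21); print(s["eef_pos"],s["contact_force"],s["clock"])
E
```

```text
bottom [ 405.16564178 -287.86876011    2.98989178] [-0.37658977  0.51633988  0.27962701]
grip 44.88322577682878 [-1.04401489  0.6286232   7.33368649]
lifted 44.624321194820254 [-1.02903342 -0.47210352 -1.287293  ] 29.4833
held n 3745 x [-22.03950533  23.28800509] y [-24.6377885   24.36891748] z 20.299796017270513
((0.3076515197753906, -0.1552734375), (47.05537796020508, 51.90005111694336), 0.5668303966522217)
[614.14725372  25.36860804 160.15739888] [-0.01029818  0.61896361 -0.62782717] 31.1917
```

View pics/t_rst.png

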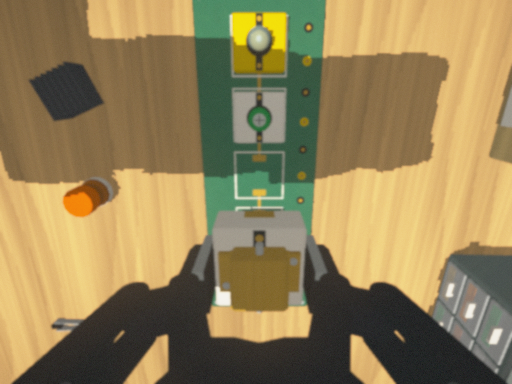

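```bash
python3 - <<'E'
from h import *
place(slot(0),np.pi/2+BT,15.2,off=(.3,.1))
xy=slot(0); move_to([*xy,160],down(np.pi/2+BT)); hold(.2); p,d,c=snap("wrist","c_rst"); C=cloud(c,d)
for b,z in((0,35.5),(62,35.5),(-62,35.5),(124,35)): edgefit(C,slot(b),BT,z)
move_to([427,105,150],down(np.pi/2)); hold(.2); p,d,c=snap("wrist","p_hs"); C=cloud(c,d)
print(rect(C,27.5,2,(427,105)),rect(C,15,16,(427,105),38),get_state()["clock"]); 
big("p_hs",265,190,50,"z_hs",6)
E
```

```text
err [0.82 0.02] 1.29
 err [-0.84 -0.03] -0.05
placed at [614.20433607  25.91020794  15.2501352 ] [-1.04145929 -0.22180305  5.24180987] target [614.10889223  25.89718096] 15.2
clock 36.325
{'A-': (np.float64(-22.63), np.float64(-0.01)), 'A+': (np.float64(22.17), np.float64(0.25)), 'B-': (np.float64(-22.28), np.float64(-0.06)), 'B+': (np.float64(22.88), np.float64(0.01))} centre -0.23 0.3
{'A-': (np.float64(-22.79), np.float64(-0.41)), 'A+': (np.float64(22.19), np.float64(0.44)), 'B-': (np.float64(-22.66), np.float64(0.1)), 'B+': (np.float64(22.83), np.float64(0.03))} centre -0.3 0.08
{'A-': (np.float64(-22.54), np.float64(-0.2)), 'A+': (np.float64(22.25), np.float64(0.02)), 'B-': (np.float64(-22.59), np.float64(-3.22)), 'B+': (np.float64(22.57), np.float64(-0.49))} centre -0.14 -0.01
{'A-': (np.float64(-22.1), np.float64(0.06)), 'A+': (np.float64(22.25), np.float64(0.04)), 'B-': (np.float64(-22.57), np.float64(0.01)), 'B+': (np.float64(22.6), np.float64(-0.04))} centre 0.07 0.02
(array([426.53988647, 105.97302246]), (40.00883483886719, 40.196224212646484), np.float64(1.9974636620129316)) (array([426.45077515, 105.22311401]), (74.87681579589844, 75.4534912109375), np.float64(1.6222919045512656)) 37.9
```

View pics/c_rst.png

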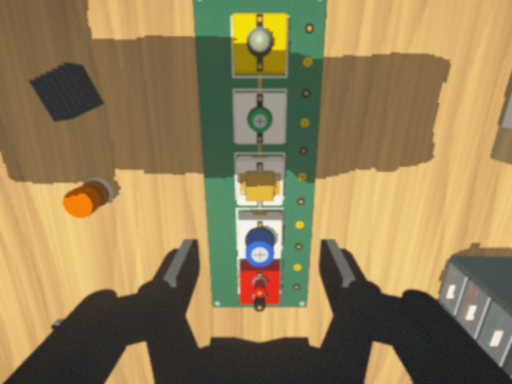

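View pics/p_hs.png

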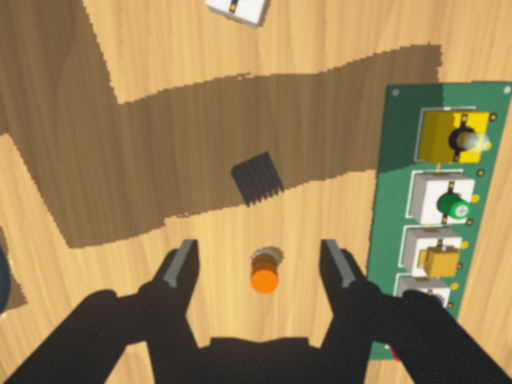

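View pics/z_hs.png

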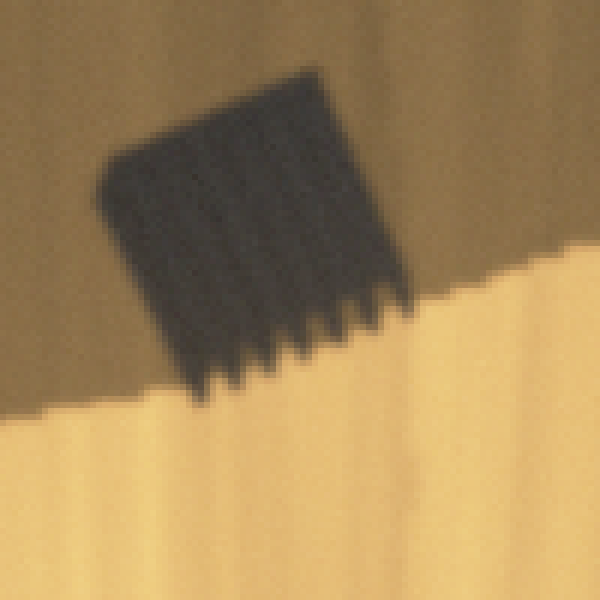

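```bash
python3 - <<'E'
from h import *
set_gripper(60)
grab([426.5,105.9],1.9975,gz=2.5,close=25,lift=170)
move_to([*slot(0),200],down(np.pi/2+BT)); hold(.3); s=get_state(); p,d,c=snap("wrist","t_hs"); C=cloud(c,d)
e=np.array(s["eef_pos"]);R=np.array(s["orientation"]);held(C,e,R,24.5);print(e,s["contact_force"],s["clock"])
q=(C-e)@R;k=(abs(q[...,0])<35)&(abs(q[...,1])<30);print(np.histogram(-q[k][:,2],bins=np.arange(-10,50,3)))
E
```

```text
bottom [427.20456696 106.08035217   3.28438171] [0.06464401 0.36512889 0.09379862]
grip 38.82824106961008 [-0.42406005 -0.40464436  7.05292356]
lifted 39.27721707310064 [-0.43437026 -0.05209277 -1.30992187] 40.725
held n 2567 x [-19.9051998   20.42823393] y [-24.73962362  24.99050249] z 23.702182621423947
((0.13712120056152344, 0.13927459716796875), (51.810489654541016, 41.34693145751953), 89.3512191772461)
[613.57536803  26.90757493 200.54043211] [ 1.21983804 -0.6859165   0.17049356] 41.8583
(array([   0,    9,  148, 1557,  814,  324,  323,  351,  367,  414,  651,
       2102,  226,  229,  220,  342,  432,  184,  213]), array([-10,  -7,  -4,  -1,   2,   5,   8,  11,  14,  17,  20,  23,  26,
        29,  32,  35,  38,  41,  44,  47]))
```

View pics/t_hs.png

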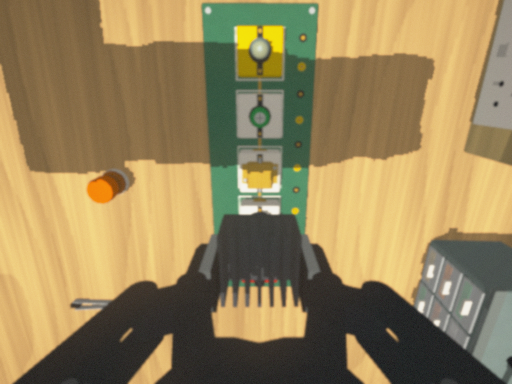

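```bash
python3 - <<'E'
from h import *
place(slot(0),np.pi/2+BT,53.8,off=(.25,.05),opn=58,up=200)
xy=slot(0); move_to([*xy,200],down(np.pi/2+BT)); hold(.2); p,d,c=snap("wrist","c_hs"); C=cloud(c,d)
for b,z in((62,35.5),(-62,35.5),(0,35.5)): edgefit(C,slot(b),BT,z)
for r,dz in((34,2),(30,1.5)):
    r=rect(C,77.5,dz,xy,r); print(r[0]-xy,r[1],np.degrees(r[2])-90-np.degrees(BT))
m=(np.hypot(*(C[...,:2]-xy).transpose(2,0,1))<28)&(C[...,2]>73); q=C[m];A=np.c_[q[:,:2]-xy,np.ones(len(q))];print("plane",np.linalg.lstsq(A,q[:,2],rcond=None)[0]); print(get_state()["clock"])
E
```

```text
err [0.78 0.04] 1.31
 err [-0.78 -0.03] -0.03
placed at [614.21678494  25.95421923  53.64126395] [-1.89294636  0.59086807  4.87786955] target [614.15739569  25.94863399] 53.8
clock 47.0167
{'A-': (np.float64(-22.84), np.float64(-0.55)), 'A+': (np.float64(22.07), np.float64(-1.53)), 'B-': (np.float64(-23.03), np.float64(0.41)), 'B+': (np.float64(21.98), np.float64(0.03))} centre -0.38 -0.53
{'A-': (np.float64(-22.53), np.float64(1.27)), 'A+': (np.float64(22.04), np.float64(1.38)), 'B-': (np.float64(-21.8), np.float64(0.12)), 'B+': (np.float64(22.54), np.float64(-0.4))} centre -0.25 0.37
{'A-': (np.float64(-23.51), np.float64(1.1)), 'A+': (np.float64(22.23), np.float64(-0.67)), 'B-': (nan, nan), 'B+': (np.float64(22.68), np.float64(-0.21))} centre -0.64 nan
[-0.27397461  0.24961166] (39.860530853271484, 40.01124572753906) 0.930205212295576
[-0.26610107  0.08606224] (39.91923904418945, 39.58746337890625) 0.7190989119415863
plane [-1.62843106e-01  6.03799556e+00  1.84762394e+02]
47.5167
```

View pics/c_hs.png

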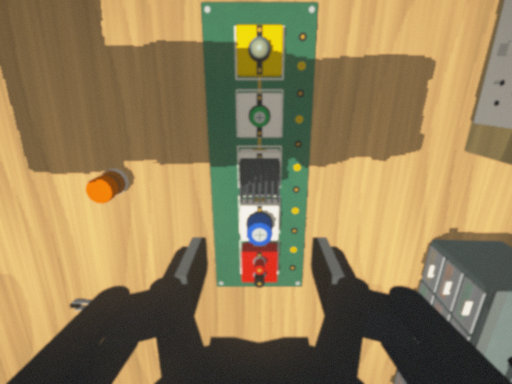

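```bash
python3 - <<'E'
from h import *
p,d,c=load("c_hs");C=cloud(c,d);xy=slot(0)
m=(np.hypot(*(C[...,:2]-xy).transpose(2,0,1))<30)&(abs(C[...,2]-77.5)<3); q=C[m];A=np.c_[q[:,:2]-xy,np.ones(len(q))];print("plane",np.linalg.lstsq(A,q[:,2],rcond=None)[0])
move_to([480,24,300],down(np.pi/2)); hold(.3); snap("scene","s_end")
p=cv2.imread("pics/s_end.png")[170:310,130:300];cv2.imwrite("pics/s_endz.png",cv2.resize(p,None,fx=4,fy=4))
E
```

```text
plane [-3.35311418e-03 -8.98159585e-03  7.72113528e+01]
```

View pics/s_endz.png

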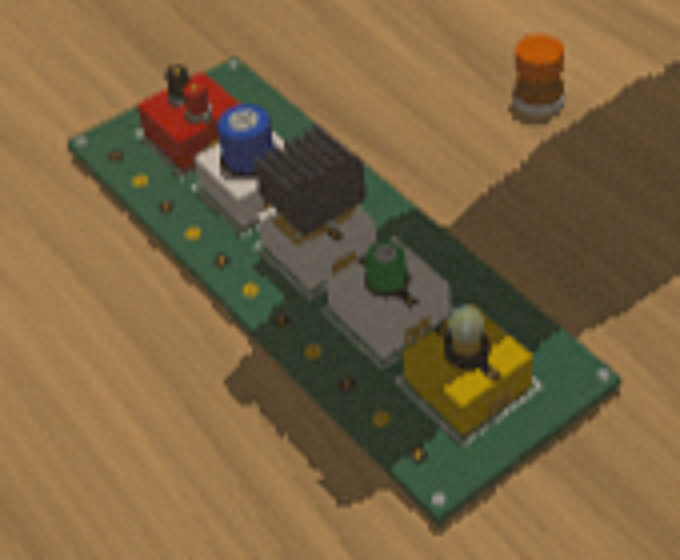

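The row reads supply, blue can, resistor with heat sink, green can, lamp. The heat sink lies flat and the jar is where it was. I am handing the job in.

```bash
python3 - <<'E'
from h import *
print(get_state()["clock"]); finish_job()
E
```

```text
48.575
the job is handed in; nothing more can be done
```

The filter is built and handed in at about 48.6 s of the 104 s. I placed the reservoir capacitor next to the supply, then the smoothing capacitor next to the lamp, then the power resistor between them, and last the heat sink on the resistor.

- **Modules:** in the last clear close-ups, each module sat within about 0.4 mm of its square's centre. Rotation was within about 0.5–1°, which is about the limit of what the camera could tell. The black lines run along the row.
- **Heat sink:** it is centred to about 0.3 mm, turned by no more than about 1°, and flat to within about 0.5°. Its top measured 77 mm, against 78 mm expected.
- **Disagreements:** one check from higher up, after the heat sink was on, put the two capacitors up to 0.65 mm off. It also could not fully measure the resistor because the heat sink hid part of it. The fixed supply and lamp blocks, measured the same way, also read up to 0.9 mm off, so I took this as camera error.
- **Everything else:** I did not touch the spare potentiometer, spare coil, fuse jar or pink look-alike. The jar still stood in its place in the last picture; I did not re-measure the others.

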